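# Set the dish size and hold the membrane press at five clicks

### The job

On the membrane press, first push the upright black size slide fully home against its far end stop, the end on the dish's side. Then swing the press lever by its upright metal post, away from its rest, exactly five clicks so that it sits in its fifth notch, never on to a sixth, and finish while still holding the lever there, because it springs back when let go. Leave the slide home and do not shift the tube rack, the dish stack or the jar.

Things in the scene. Friction and masses are not known exactly. Their poses are not given: they have to be found in the camera images.
- press: Press fixed to the bench: grey plate 12 mm thick, from x -135 to +150, y -135 to +135 mm; white round turret 68 mm across, top 60 mm high. Origin on the bench under the turret's axis, z up. +x runs from the turret to the clear 90 mm dish (centre x = +100) under the press foot, +y to the slide's track. Nothing on it is higher than 111 mm.
- selector_grip (a point): Grip point of the size slide: upright black block 24 mm (press x) by 14 mm (press y), 24 to 68 mm above the bench; this point is on its centre line, 50 mm above the bench. It runs along the press's x at press y = +100 mm on an aluminium track whose top is at 24 mm, between 10 mm high end stops; 25 mm and more are free on both y sides.
- selector (a joint): Travel of the size slide in m along the press's +x: 0 at the end away from the dish (grip at press x = -30 mm), 0.060 fully home at the far end stop (press x = +30 mm). Friction about 2 N; it stays where it is left.
- lever_post (a point): Grip point on the lever's upright round aluminium post: 18 mm in diameter, this point 95 mm above the bench on its axis, post top at 110 mm, free to grip down to 72 mm where the flat steel lever bar (16 mm wide) lies. The post stands 100 mm from the pivot axis and moves on a level arc about it.
- lever_pivot (a point): Point on the lever's upright pivot axis over the turret's centre, 95 mm above the bench like lever_post. Eight small dark dots on the plate, 122 mm out from this axis, mark the lever's directions at rest (first dot, towards press -y) and in notches one to seven.
- lever (a joint): Lever angle, rad, growing clockwise from above: 0 = rest on its stop, pointing to press -y; swings towards press -x. Notches every 0.20 (fifth: 1.00). Before each the push rises to a peak (0.05, 0.25.. 0.85), clicks over half-way (0.1, 0.3.. 0.9; sixth 1.10) and is least at 0.15, 0.35... Stop at 1.5. Spring-returned when let go: at the post 3 N at rest, 6 N at five clicks, click ripple +-2 N.
- tube_rack: Bystander: orange tube rack 90 x 200 x 75 mm with four green-capped tubes rising to 114 mm; origin under its centre on the bench. Loose.
- dish_stack: Bystander: stack of three closed culture dishes, 91 mm across, 44 mm high; origin under its centre. Loose.
- reagent: Bystander: amber glass jar with white cap, 60 mm across, 120 mm high; origin under its centre. Loose.

How it is judged:
By the outcome, as a careful person would: the job done as asked, in the order asked, and still so for the second after the job is handed in, while the arm keeps its last pose, push and grip.
It also fails if it takes over 67 s, if anything falls off the work surface, if the arm or the gripper's body presses on something with over 40 N, if the wrist force passes 120 N, or if a joint passes its speed limit or range.

### The arm

A 6-joint arm with a two-finger parallel gripper is mounted at the origin on the work surface. World frame = base frame: x ahead of the robot, y to its left, z up, the work surface at z = 0. Lengths are in m, angles in degrees, forces in N, time in s.
With the tool pointing down it reaches from about 0.35 to 0.875 m from the base axis. Payload 4.2 kg.
Tool frame: the origin (TCP) lies on the centre line of the jaws, within the pads' length; the fingertips stand 19 mm ahead of it and the grasp point (between the pads) is the TCP; x points along the fingers, y is the direction in which the jaws open and shut, and the axes are right-handed (so a half turn about x gives the same grasp; the last joint's range is limited). The gripper opens to 87 mm and grips with 3 to 60 N. Pads are 19 mm wide; open, the fingers measure 117 mm over their backs; the gripper's body (75 mm by 190 mm) begins 51 mm behind the grasp point.
Start: joints at [80.191, 22.042, 0.453, 0, -68.411, -14.817], TCP at [0.26, 0.568, 0.242] pointing down, gripper open.
Joint ranges: [-179.83, 179.83], [-69.29, 118.12], [-61.27, 80.66], [-181.25, 117.63], [-171.15, -9.14], [-177.46, 177.46]. Speed limits (degrees/s): [159.86, 159.86, 180, 180, 180, 180].

### API

Orientations are given as a 3x3 rotation matrix whose columns are the frame's x, y, z axes.
In Python, from station import * gives the robot as it stands.
- The arm moves only by the shell command python3 -m creep 'ROWS'. ROWS is JSON, a list of rows, each a list of 5 numbers: the opening, from 0 (shut) to 1 (fully open), then the shift along the world's x, y, z in mm, then the turn about the world's z in rad. In form: [[jaw, x, y, z, turn], ...]. A call has exactly 8 rows; each row is the pose to reach, as a shift and turn from the pose measured when the call began; what a row does not reach only later rows make up. A row lasts 1/10 s, in which the tool goes at most 50 mm and 8.59 degrees, less where a joint would pass 70% of its speed; a pose out of reach is approached as far as the arm can. A call with a gripper value outside its range is refused whole. The fingers move at their own pace and stop on an object; the grip force is fixed at half the most. Time passes only in rows, so rows that repeat a pose let the fingers close, or fill a call up. It gives the time, the measured TCP pose, the force and the opening at its end, in the units of the state.
- sense(): the state, without advancing time (a new reading comes with each control period).
- capture(name): name is "scene" or "top"; returns a dict with "image" (420x560x3 uint8, blue, green, red), "z_map" (420x560 float32, m along the optical axis (not along the pixel's ray), 0 where there is no reading), "mtx" (3x3 intrinsics, pixels), "eye" and "attitude" of the camera in the world. Camera axes: x right, y up, looking along -z (the intrinsics and any distortion apply to the point x, -y, -z); pixel columns grow to the right and rows downward; lengths in m; the calibration is good to about 2 mm. A picture is of the moment at which its call begins.
- finish_job(): hands the job in, once; it reports no verdict.
Trained networks look in a picture, given as the dict that the camera call returned (one of the last four; its "shot" number tells which), for a name from the list of things; names that differ only in an ending like _2 or _b are one class to them, and where a whole thing is asked for, a point or a joint stands for the part that bears it (a point fixed in the world has none). Each returns a list of dicts, best first, with "confidence" (0 to 1); they miss things now and then, are a little off and sometimes report something else, mostly with a low value. They report only what shows in the picture. A call takes as long as a camera call.
- look_for(picture, thing): "box" ([left, top, right, bottom] in pixels, round what is visible of it).
- mark_of(picture, thing): "centre" ([column, row] in pixels: a listed point, or the origin of a listed thing).
The state is a dict: "time_s": time; "joints": joint angles; "joint_velocities": joint speeds; "effort": joint torques, N m; "tcp_pos": TCP position; "ee_rot": TCP orientation; "wrist_force": force on the tool from outside, world axes, zero at the start; "moment": the same for the moment, N m; "gripper_width": opening from 0.0 (shut) to 1.0 (fully open).
Only numpy, scipy, OpenCV 4.12 (cv2) and the standard library are available. Lean on these libraries where they do the work, as an engineer would, in place of code of your own. Each camera call takes 0.05 s, during which the arm holds its last target.

## Working session

There is one attempt and no reset: what is moved stays moved. The work goes in short steps, Python scripts to look and compute and a shell command to move; the robot and the scene stay as the last step left them, time stands still between calls to the robot, and variables do not carry over. Pictures are saved under pics/ and viewed, and the job is handed in when it is done.

```bash
ls; mkdir -p pics
cat > h.py <<'E'
from station import *
import numpy as np, cv2
def ray(p,uv):
    K=np.array(p["mtx"]);R=np.array(p["attitude"])
    d=np.array([(uv[0]-K[0,2])/K[0,0],-(uv[1]-K[1,2])/K[1,1],-1.0])
    return np.array(p["eye"]),R@d
def atz(p,uv,z):
    e,d=ray(p,uv);return e+d*(z-e[2])/d[2]
def depthpt(p,uv):
    z=p["z_map"][int(round(uv[1])),int(round(uv[0]))];e,d=ray(p,uv);return e+d*z
def proj(p,X):
    K=np.array(p["mtx"]);R=np.array(p["attitude"]);c=R.T@(np.array(X)-np.array(p["eye"]))
    return [K[0,0]*c[0]/-c[2]+K[0,2],K[1,1]*-c[1]/-c[2]+K[1,2]]
E
python3 - <<'E'
from h import *
s=sense();print(s["time_s"],s["tcp_pos"],s["wrist_force"],s["gripper_width"]);print(np.round(s["ee_rot"],3))
for n in("scene","top"):
    p=capture(n);cv2.imwrite(f"pics/{n}0.png",p["image"])
    print(n,[k for k in p],np.round(p["eye"],3),np.round(p["attitude"],3).tolist(),np.round(p["mtx"],1).tolist())
    for t,z in(("press",0),("selector_grip",.05),("lever_post",.095),("lever_pivot",.095),("tube_rack",0),("dish_stack",0),("reagent",0)):
        for d in mark_of(p,t)[:2]:print(t,np.round(d["centre"],1),round(d["confidence"],2),np.round(atz(p,d["centre"],z),4),np.round(depthpt(p,d["centre"]),3))
E
```

```text
pics
0.0 [0.26015873 0.56766842 0.24046786] [-0.30889706  0.35985218  0.17918087] 1.001153713825627
[[-0.001 -0.417 -0.909]
 [-0.002 -0.909  0.417]
 [-1.     0.002 -0.   ]]
scene ['image', 'z_map', 'mtx', 'eye', 'attitude', 'shot'] [ 0.923 -0.579  0.875] [[0.845, -0.395, 0.36], [0.534, 0.633, -0.56], [-0.007, 0.666, 0.746]] [[439.1, 0.0, 276.0], [0.0, 439.1, 206.8], [0.0, 0.0, 1.0]]
press [276.6 248.7] 0.57 [ 0.5755 -0.0382  0.    ] [ 0.603 -0.082  0.07 ]
selector_grip [277.  205.7] 0.65 [0.5247 0.0447 0.05  ] [0.525 0.044 0.051]
lever_post [266.4 260.3] 0.85 [ 0.6111 -0.1345  0.095 ] [ 0.614 -0.138  0.102]
lever_pivot [278.3 221.1] 0.72 [ 0.5745 -0.0282  0.095 ] [0.538 0.03  0.013]
tube_rack [342.7 129.7] 0.95 [0.5048 0.4653 0.    ] [0.542 0.372 0.078]
dish_stack [145.  348.2] 0.71 [ 0.48   -0.3991  0.    ] [ 0.502 -0.408  0.045]
reagent [208.  361.9] 0.57 [ 0.6089 -0.3523  0.    ] [ 0.923 -0.579  0.875]
top ['image', 'z_map', 'mtx', 'eye', 'attitude', 'shot'] [0.473 0.022 1.033] [[-0.008, 0.999, -0.038], [-1.0, -0.008, 0.003], [0.003, 0.038, 0.999]] [[381.2, 0.0, 276.1], [0.0, 381.2, 213.0], [0.0, 0.0, 1.0]]
press [296.9 188.2] 0.94 [ 0.5793 -0.0378  0.    ] [ 0.571 -0.033  0.078]
selector_grip [261.1 203.4] 0.43 [0.5355 0.058  0.05  ] [0.534 0.057 0.069]
lever_post [334.4 170.6] 0.79 [ 0.6125 -0.1255  0.095 ] [ 0.61  -0.123  0.111]
lever_pivot [297.8 183.6] 0.95 [ 0.5809 -0.0346  0.095 ] [ 0.583 -0.036  0.077]
lever_pivot [428.8 223.5] 0.39 [ 0.4798 -0.3564  0.095 ] [ 0.48  -0.377  0.043]
tube_rack [110.9 215.8] 0.8 [0.5082 0.4668 0.    ] [0.506 0.433 0.078]
dish_stack [430.5 224.3] 0.73 [ 0.4783 -0.3993  0.    ] [ 0.478 -0.381  0.045]
reagent [410.8 177.6] 0.79 [ 0.6059 -0.3485  0.    ] [ 0.598 -0.327  0.061]
```

View pics/scene0.png

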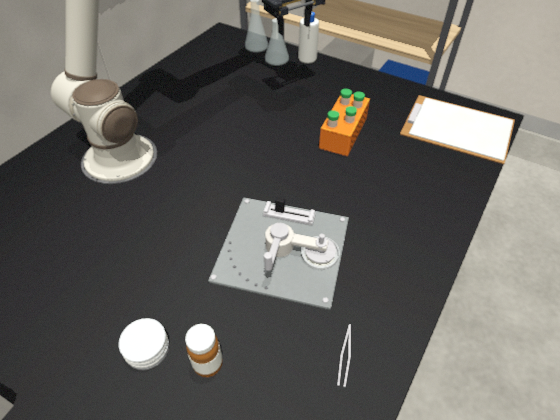

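View pics/top0.png

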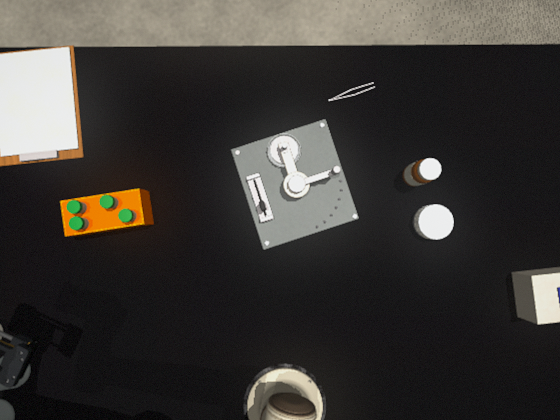

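The top view shows the press at about (297,183), with the dish at (284,150), the slide's black block at about (262,207) and the lever post at (335,170). The rack is at left, and the jar and dish stack are at right. Next I'll fit the press pose from the plate, dish, turret and post.

Run:
```python
from h import *
p=capture("top");im=p["image"]
cv2.imwrite("pics/topz.png",cv2.resize(im[105:260,220:370],None,fx=4,fy=4,interpolation=cv2.INTER_CUBIC)[:600])
g=cv2.cvtColor(im,cv2.COLOR_BGR2GRAY);m=(g>60).astype(np.uint8);m[:100]=0
n,l,st,c=cv2.connectedComponentsWithStats(m);k=l[183,330] or l[160,310];k=l[140,310]
mm=(l==k).astype(np.uint8);cs,_=cv2.findContours(mm,cv2.RETR_EXTERNAL,cv2.CHAIN_APPROX_NONE)
cn=max(cs,key=cv2.contourArea);W=np.array([atz(p,q[0]+0.0,.012)[:2] for q in cn],np.float32)
r=cv2.minAreaRect(W*1000);print(r);B=cv2.boxPoints(r)/1000;print(B)
print([np.round(proj(p,[*b,.012]),1) for b in B])
# dish direction etc
c=np.array(r[0])/1000
for a in [r[2]+90*i for i in range(4)]:
    x=np.array([np.cos(np.radians(a)),np.sin(np.radians(a))]);o=c-0.0075*x;print(a,o)
s=capture("scene")
def tri(A,B):
    e1,d1=A;e2,d2=B;M=np.stack([d1,-d2],1);t=np.linalg.lstsq(M,e2-e1,rcond=None)[0];a=e1+d1*t[0];b=e2+d2*t[1];return (a+b)/2,np.linalg.norm(a-b)
for t in("selector_grip","lever_post","lever_pivot","press"):
    a=mark_of(p,t);b=mark_of(s,t)
    if a and b:print(t,tri(ray(p,a[0]["centre"]),ray(s,b[0]["centre"])))
    for n,q in(("top",p),("scene",s)):
        print(n,[(np.round(d["box"]),round(d["confidence"],2)) for d in look_for(q,t)[:1]])
cv2.imwrite("pics/scz.png",cv2.resize(s["image"][190:310,200:360],None,fx=5,fy=5,interpolation=cv2.INTER_CUBIC))
```

```text
((590.8821411132812, -29.64019775390625), (286.73980712890625, 271.66741943359375), 17.690126419067383)
[[ 0.413016    0.05620481]
 [ 0.49556726 -0.20261651]
 [ 0.7687483  -0.1154852 ]
 [ 0.68619704  0.14333612]]
[array([262.6, 250.1]), array([358.9, 218.4]), array([325.1, 117.8]), array([229.6, 148.8])]
17.690126419067383 [ 0.58373679 -0.03191921]
107.69012641906738 [ 0.59316116 -0.03678555]
197.69012641906738 [ 0.5980275  -0.02736118]
287.6901264190674 [ 0.58860312 -0.02249484]
selector_grip (array([0.53235084, 0.05337775, 0.04029922]), np.float64(0.010565743986532013))
top [(array([256., 200., 270., 209.]), 0.38)]
scene [(array([272., 199., 283., 213.]), 0.71)]
lever_post (array([ 0.60841953, -0.12651911,  0.08755825]), np.float64(0.00293186124526946))
top [(array([286., 165., 340., 192.]), 0.57)]
scene [(array([263., 218., 288., 266.]), 0.59)]
lever_pivot (array([ 0.58283897, -0.03989387,  0.10084902]), np.float64(0.0007355410647914112))
top [(array([232., 119., 356., 245.]), 0.96)]
scene [(array([207., 193., 347., 312.]), 0.65)]
press (array([ 0.58326159, -0.0291264 , -0.00773475]), np.float64(0.006023071203221477))
top [(array([230., 121., 359., 250.]), 0.72)]
scene [(array([211., 200., 351., 308.]), 0.77)]
```

View pics/topz.png

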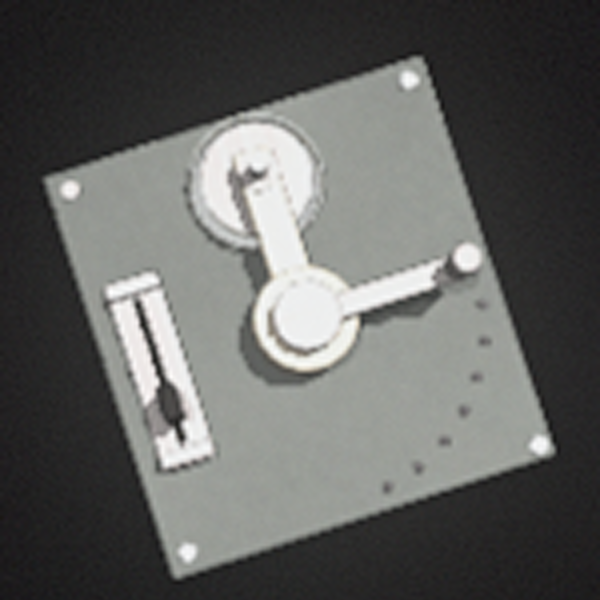

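View pics/scz.png

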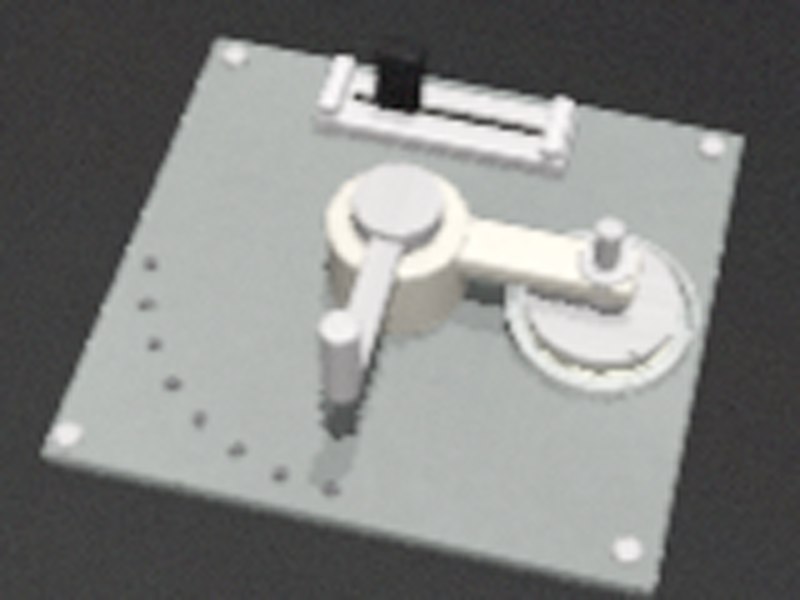

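The zooms show the slide block at its near end, and the lever at rest, on or near the hidden first dot with seven more dots clockwise. I'll refine the press pose from both cameras, using the dots and plate corners.

```bash
cat >> h.py <<'E'
def P(pose,q):
    x,y,a=pose;c,s=np.cos(a),np.sin(a);return np.array([x+c*q[0]-s*q[1],y+s*q[0]+c*q[1],q[2]])
E
python3 - <<'E'
from h import *
from scipy.optimize import least_squares
pose0=np.array([.5837,-.0319,np.radians(17.69)])
mods=[("d%d"%i,(-.122*np.sin(.2*i),-.122*np.cos(.2*i),.012)) for i in range(8)]
fits=[]
for n in("top","scene"):
    p=capture(n);g=cv2.cvtColor(p["image"],cv2.COLOR_BGR2GRAY).astype(np.float32)
    uv=[];M=[]
    for nm,q in mods:
        u=np.array(proj(p,P(pose0,q)));c=np.round(u).astype(int);r=4
        w=g[c[1]-r:c[1]+r+1,c[0]-r:c[0]+r+1];d=np.clip(np.percentile(w,70)-12-w,0,None)
        if d.max()<15:continue
        # local blob around darkest
        yy,xx=np.mgrid[-r:r+1,-r:r+1];j=np.unravel_index(d.argmax(),d.shape)
        k=(abs(yy-(j[0]-r))<=2)&(abs(xx-(j[1]-r))<=2);d=d*k
        v=c+np.array([(d*xx).sum(),(d*yy).sum()])/d.sum();uv.append(v);M.append(q);print(n,nm,np.round(v-u,2),round(float(d.max())))
    # plate corners
    m=(g>60).astype(np.uint8);l=cv2.connectedComponents(m)[1];u=np.round(proj(p,P(pose0,(.05,-.1,.012)))).astype(int)
    mm=(l==l[u[1],u[0]]).astype(np.uint8);cs=cv2.findContours(mm,0,1)[0];cn=max(cs,key=cv2.contourArea)[:,0].astype(float)
    def lineFit(a,b):
        A=np.array(proj(p,P(pose0,a)));B=np.array(proj(p,P(pose0,b)));t=(B-A)/np.linalg.norm(B-A);nn=np.array([-t[1],t[0]])
        s=(cn-A)@t;h=(cn-A)@nn;k=(s>6)&(s<np.linalg.norm(B-A)-6)&(abs(h)<5);return cv2.fitLine(cn[k].astype(np.float32),cv2.DIST_HUBER,0,.01,.01).ravel()
    C=[(-.135,-.135,.012),(.15,-.135,.012),(.15,.135,.012),(-.135,.135,.012)]
    L=[lineFit(C[i],C[(i+1)%4]) for i in range(4)]
    for i in range(4):
        a,b=L[i-1],L[i];t=np.linalg.solve(np.array([[a[0],-b[0]],[a[1],-b[1]]]),[b[2]-a[2],b[3]-a[3]]);v=np.array([a[2]+a[0]*t[0],a[3]+a[1]*t[0]])
        print(n,"corner",i,np.round(v-proj(p,P(pose0,C[i])),2))
        uv.append(v);M.append(C[i])
    f=lambda z:np.concatenate([np.array(proj(p,P(z,q)))-v for q,v in zip(M,uv)])
    r=least_squares(f,pose0,loss="soft_l1",x_scale=[.01,.01,.1]);print(n,np.round(r.x,4),np.degrees(r.x[2]),np.round(np.abs(r.fun).mean(),2))
    fits.append(r.x)
    for t,q in(("selector_grip",(-.03,.1,.05)),("lever_post",(0,-.1,.095))):print(t,np.round(proj(p,P(r.x,q)),1),[np.round(d["centre"],1) for d in mark_of(p,t)[:1]])
z=np.mean(fits,0);print(z)
for nm,q in(("sel",(-.03,.1,.05)),("selhome",(.03,.1,.05)),("post0",(0,-.1,.095)),("post5",(-.1*np.sin(1),-.1*np.cos(1),.095))):print(nm,np.round(P(z,q),4))
# black block in scene, top edge centroid
E
```

```text
top d0 [ 3.76 -3.33] 116
top d1 [-0.12 -0.13] 36
top d2 [0.47 0.01] 50
top d3 [-0.03  0.09] 47
top d4 [0.28 0.14] 43
top d5 [0.41 0.12] 47
top d6 [0.15 0.39] 49
top d7 [-0.02  0.3 ] 50
top corner 0 [-0.1  -0.22]
top corner 1 [-0.21  0.24]
top corner 2 [0.17 0.09]
top corner 3 [ 0.19 -0.16]
top [ 0.5837 -0.0324  0.3095] 17.734309793120616 0.46
selector_grip [262.8 207.6] [array([261.9, 204.9])]
lever_post [335.3 169.9] [array([334. , 170.4])]
scene d0 [-2.04 -0.24] 40
scene d1 [-2.03  0.31] 52
scene d2 [-1.8   0.17] 42
scene d3 [-1.95  0.21] 42
scene d4 [-1.72  0.23] 54
scene d5 [-1.84  0.1 ] 50
scene d6 [-2.05  0.15] 44
scene d7 [-1.62  0.13] 52Traceback (most recent call last):
  File "<stdin>", line 24, in <module>
  File "<stdin>", line 22, in lineFit
cv2.error: OpenCV(4.12.0) /io/opencv/modules/imgproc/src/linefit.cpp:50: error: (-215:Assertion failed) count > 0 in function 'fitLine2D_wods'
```

The dots give the top-camera pose cleanly. The scene camera disagrees by about 4.5 mm, which is a calibration offset, so I'll take the midpoint. Now I'll check where the block sits along its track.

```bash
python3 - <<'E'
from h import *
pose=np.array([.5837,-.0324,.3095])
for n,off in(("top",[0,0]),("scene",[-1.9,.2])):
    p=capture(n)
    for x in(-.03,-.02,-.01):
        im=cv2.resize(p["image"],None,fx=8,fy=8,interpolation=cv2.INTER_NEAREST)
        pts=np.array([np.array(proj(p,P(pose,(x+a,.1+b,.068))))+off for a,b in((-.012,-.007),(.012,-.007),(.012,.007),(-.012,.007))])
        im=cv2.polylines(im,[np.round(pts*8+4).astype(np.int32)],True,(0,0,255),1)
        c=(pts.mean(0)*8).astype(int)
        cr=im[c[1]-150:c[1]+150,c[0]-130:c[0]+130]
        row=cr if x==-.03 else np.hstack([row,cr])
    cv2.imwrite(f"pics/blk_{n}.png",row)
E
python3 -c "
import cv2,numpy as np
a=cv2.imread('pics/blk_top.png');b=cv2.imread('pics/blk_scene.png');cv2.imwrite('pics/blk.png',np.vstack([a,b]))"
```

```text
(no output)
```

View pics/blk.png

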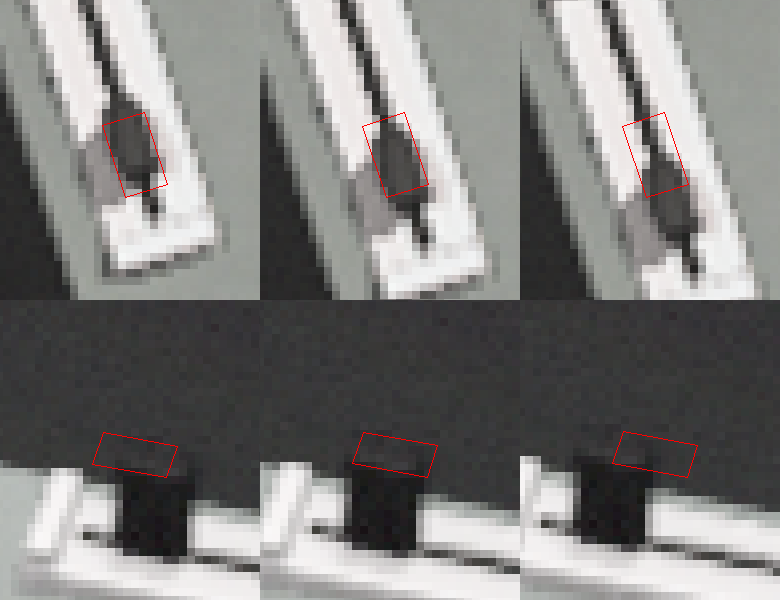

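```bash
python3 -m creep '[[0.45,22,-43,0,0.09],[0.45,45,-86,0,0.18],[0.45,67,-128,0,0.28],[0.45,89,-171,0,0.37],[0.45,112,-214,0,0.46],[0.45,134,-257,0,0.55],[0.45,156,-299,0,0.64],[0.45,179,-342,0,0.738]]'
```

```text
time_s: 2.8
tcp_pos: [0.4399, 0.2245, 0.242]
ee_rot: [[0.001, 0.308, -0.951], [0.001, -0.951, -0.308], [-1.0, -0.0, -0.001]]
wrist_force: [0.3, 1.2, -0.7]
gripper_width: 0.46
```

```bash
python3 -m creep '[[0.45,22,-43,0,0],[0.45,44,-85,0,0],[0.45,66,-128,0,0],[0.45,88,-170,0,0],[0.45,88,-170,-45,0],[0.45,88,-170,-90,0],[0.45,88,-170,-115,0],[0.45,88,-170,-115,0]]'
python3 - <<'E'
from h import *
s=sense();print(s["tcp_pos"],s["time_s"])
o=[]
for n in("scene","top"):
    p=capture(n);u=np.array(proj(p,s["tcp_pos"])).astype(int);print(n,u)
    c=p["image"][max(u[1]-60,0):u[1]+50,u[0]-60:u[0]+60];o.append(cv2.resize(c,(400,367),interpolation=cv2.INTER_CUBIC))
cv2.imwrite("pics/ap1.png",np.hstack(o))
E
```

```text
time_s: 3.6
tcp_pos: [0.5254, 0.0533, 0.1234]
ee_rot: [[-0.008, 0.307, -0.952], [-0.002, -0.952, -0.307], [-1.0, -0.0, 0.008]]
wrist_force: [0.2, -0.6, -0.3]
gripper_width: 0.448
[0.52536441 0.05327747 0.12336854] 3.6
scene [278 183]
top [261 205]
```

View pics/ap1.png

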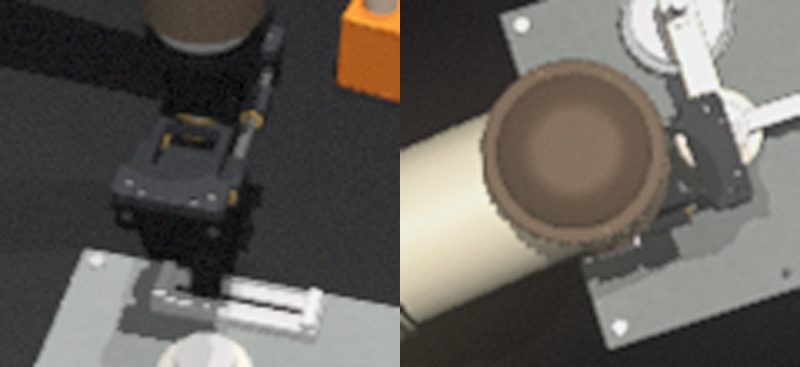

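The left image shows the jaws over the slide block, lined up across the track. I'll descend slowly and check the force.

```bash
python3 -m creep '[[0.45,3,1,-15,0],[0.45,3,1,-25,0],[0.45,3,1,-35,0],[0.45,3,1,-42,0],[0.45,3,1,-49,0],[0.45,3,1,-56,0],[0.45,3,1,-63,0],[0.45,3,1,-70,0]]'
```

```text
time_s: 4.5
tcp_pos: [0.5317, 0.0556, 0.0572]
ee_rot: [[0.002, 0.308, -0.951], [0.0, -0.951, -0.308], [-1.0, 0.0, -0.002]]
wrist_force: [-0.1, -0.5, 0.1]
gripper_width: 0.451
```

```bash
python3 -m creep '[[0.2,0,0,0,0],[0.0,0,0,0,0],[0.0,0,0,0,0],[0.0,0,0,0,0],[0.0,0,0,0,0],[0.0,0,0,0,0],[0.0,0,0,0,0],[0.0,0,0,0,0]]'
```

```text
time_s: 5.3
tcp_pos: [0.5321, 0.0554, 0.0576]
ee_rot: [[0.003, 0.309, -0.951], [0.0, -0.951, -0.309], [-1.0, 0.001, -0.003]]
wrist_force: [0.7, -2.9, 2.2]
gripper_width: 0.156
```

Gripped: 13.6 mm opening for a 14 mm block. Now I'll slide it along press +x.

```bash
python3 -m creep '[[0,6,2,0,0],[0,13,4,0,0],[0,20,6.4,0,0],[0,27,8.6,0,0],[0,33,10.6,0,0],[0,39,12.5,0,0],[0,44,14.1,0,0],[0,48,15.4,0,0]]'
```

```text
time_s: 6.1
tcp_pos: [0.5806, 0.0709, 0.0576]
ee_rot: [[0.003, 0.309, -0.951], [0.0, -0.951, -0.309], [-1.0, 0.001, -0.003]]
wrist_force: [-1.4, -3.1, 4.3]
gripper_width: 0.158
```

```bash
python3 -m creep '[[0,1.5,0.5,0,0],[0,3,1,0,0],[0,4,1.3,0,0],[0,5,1.6,0,0],[0,6,1.9,0,0],[0,7,2.2,0,0],[0,8,2.6,0,0],[0,8,2.6,0,0]]'
```

```text
time_s: 6.9
tcp_pos: [0.5844, 0.0721, 0.0575]
ee_rot: [[-0.007, 0.308, -0.951], [-0.003, -0.951, -0.308], [-1.0, 0.001, 0.007]]
wrist_force: [-10.0, -3.4, 11.5]
gripper_width: 0.159
```

It moved 4 of 8.4 mm, with the force rising to about 10 N after 55 mm of travel, so it looks to be on the stop. I'll check the picture.

Run:
```python
from h import *
p=capture("scene");s=sense();print(s["wrist_force"],s["tcp_pos"],s["time_s"])
pose=np.array([.5817,-.0336,.3095]);c,n=np.cos(.3095),np.sin(.3095);d=np.array(s["tcp_pos"])-[*pose[:2],0];print("press",c*d[0]+n*d[1],-n*d[0]+c*d[1])
cv2.imwrite("pics/home1.png",cv2.resize(p["image"][150:270,230:370],None,fx=5,fy=5,interpolation=cv2.INTER_CUBIC))
```

```text
[-10.70808339  -3.53375112  11.30232488] [0.58440929 0.07205264 0.05750846] 6.95
press 0.03476049666017976 0.09980745538641994
```

View pics/home1.png

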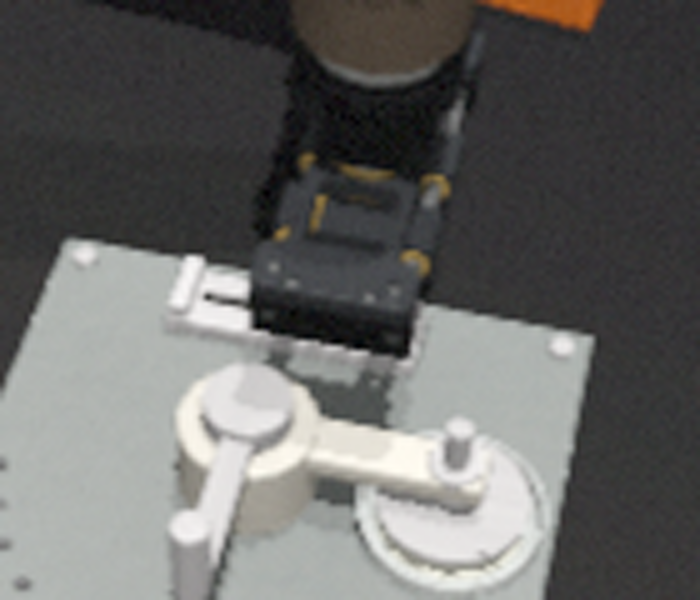

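```bash
python3 -m creep '[[0,6,1.9,0,0],[0,9,2.9,0,0],[0,10,3.2,0,0],[0,11,3.5,0,0],[0,12,3.8,0,0],[0,12,3.8,0,0],[0,12,3.8,0,0],[0,12,3.8,0,0]]'
```

```text
time_s: 7.75
tcp_pos: [0.5854, 0.0723, 0.0571]
ee_rot: [[-0.031, 0.306, -0.952], [-0.01, -0.952, -0.306], [-0.999, 0.0, 0.033]]
wrist_force: [-22.6, -4.8, 22.6]
gripper_width: 0.161
```

Hard stop confirmed: +12 N for 1 mm. I'll release and lift.

```bash
python3 -m creep '[[0,1,0.3,0,0],[0.1,1,0.3,0,0],[0.45,1,0.3,0,0],[0.45,1,0.3,0,0],[0.45,1,0.3,0,0],[0.45,1,0.3,0,0],[0.45,1,0.3,0,0],[0.45,1,0.3,0,0]]'
```

```text
time_s: 8.55
tcp_pos: [0.5865, 0.0727, 0.057]
ee_rot: [[-0.031, 0.306, -0.952], [-0.01, -0.952, -0.305], [-0.999, 0.0, 0.033]]
wrist_force: [0.1, -0.4, 0.3]
gripper_width: 0.446
```

```bash
python3 -m creep '[[0.45,0,0,10,0],[0.45,0,0,25,0],[0.45,0,0,45,0],[0.45,0,0,70,0],[0.45,0,0,100,0],[0.45,0,0,130,0],[0.45,0,0,130,0],[0.45,0,0,130,0]]'
```

```text
time_s: 9.35
tcp_pos: [0.5867, 0.0729, 0.1884]
ee_rot: [[-0.029, 0.305, -0.952], [-0.009, -0.952, -0.305], [-1.0, -0.0, 0.03]]
wrist_force: [-0.2, -0.5, -0.6]
gripper_width: 0.451
```

```bash
python3 -m creep '[[0.5,3,-25,0,-0.14],[0.5,6,-50,0,-0.28],[0.5,9,-75,0,-0.42],[0.5,12,-100,0,-0.56],[0.5,16,-126,0,-0.70],[0.5,19,-152,0,-0.84],[0.5,22,-177,0,-0.98],[0.5,25,-202,0,-1.12]]'
```

```text
time_s: 10.15
tcp_pos: [0.6109, -0.1301, 0.1869]
ee_rot: [[-0.023, -0.728, -0.685], [0.022, -0.685, 0.728], [-0.999, 0.002, 0.032]]
wrist_force: [0.8, -0.1, -0.2]
gripper_width: 0.5
```

```bash
python3 -m creep '[[0.5,0,0,0,-0.11],[0.5,0,0,0,-0.22],[0.5,0,0,0,-0.33],[0.5,0,0,0,-0.44],[0.5,0,0,0,-0.45],[0.5,0,0,0,-0.45],[0.5,0,0,0,-0.45],[0.5,0,0,0,-0.45]]'
python3 - <<'E'
from h import *
p=capture("scene");s=sense();print(s["tcp_pos"],s["joints"])
for t in("lever_post","selector_grip"):print(t,[(np.round(d["centre"],1),d["confidence"]) for d in mark_of(p,t)[:2]])
cv2.imwrite("pics/ap2.png",cv2.resize(p["image"][170:310,200:360],None,fx=4,fy=4,interpolation=cv2.INTER_CUBIC))
E
```

```text
time_s: 10.95
tcp_pos: [0.6108, -0.13, 0.1867]
ee_rot: [[-0.012, -0.953, -0.301], [0.03, -0.302, 0.953], [-0.999, 0.002, 0.032]]
wrist_force: [0.2, -0.0, 0.7]
gripper_width: 0.504
[ 0.61091241 -0.1300772   0.18675492] [  1.95861063  24.836028    -2.59420721  -1.97126347 -63.18304623
  16.47285947]
lever_post [(array([269.1, 258.9]), 0.57)]
selector_grip [(array([280.3, 220. ]), 0.28)]
```

View pics/ap2.png

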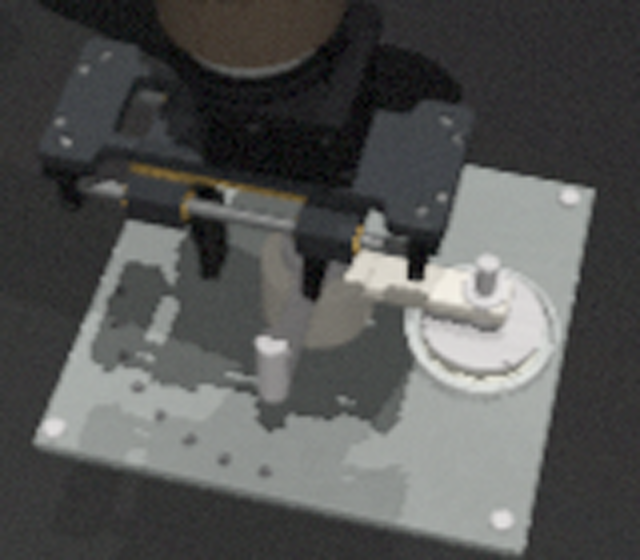

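Run:
```python
from h import *
p=capture("scene")
for z in(.168,.11,.095):print(z,[ (np.round((np.array(proj(p,[.6109+k*.953*.0217,-.1301+k*.302*.0217,z]))-[200,170])*4)) for k in(-1,0,1)])
```

```text
0.168 [array([226., 264.]), array([267., 272.]), array([308., 281.])]
0.11 [array([230., 331.]), array([269., 339.]), array([309., 347.])]
0.095 [array([231., 347.]), array([270., 355.]), array([309., 364.])]
```

```bash
python3 -m creep '[[0.5,3,1.5,-15,0],[0.5,3,1.5,-30,0],[0.5,3,1.5,-42,0],[0.5,3,1.5,-52,0],[0.5,3,1.5,-60,0],[0.5,3,1.5,-66,0],[0.5,3,1.5,-68,0],[0.5,3,1.5,-68,0]]'
```

```text
time_s: 11.95
tcp_pos: [0.614, -0.1286, 0.1188]
ee_rot: [[-0.011, -0.954, -0.301], [0.03, -0.301, 0.953], [-0.999, 0.002, 0.032]]
wrist_force: [0.3, 0.1, 0.2]
gripper_width: 0.502
```

Run:
```python
from h import *
p=capture("scene")
cv2.imwrite("pics/ap3.png",cv2.resize(p["image"][200:290,220:330],None,fx=6,fy=6,interpolation=cv2.INTER_CUBIC))
```

```text
(no output)
```

View pics/ap3.png

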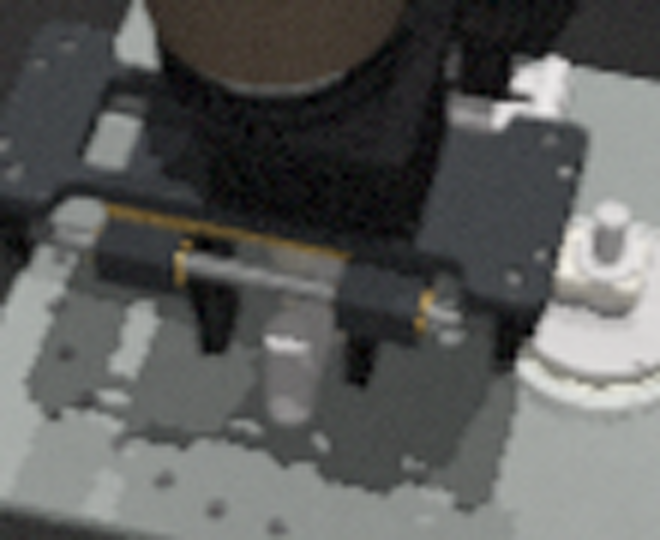

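The post (285,350) stands midway between the fingertips (215,350) and (360,380). I'll go down and grip.

```bash
python3 -m creep '[[0.5,0,0,-8,0],[0.5,0,0,-14,0],[0.5,0,0,-20,0],[0.5,0,0,-22,0],[0.5,0,0,-22,0],[0.35,0,0,-22,0],[0.25,0,0,-22,0],[0.2,0,0,-22,0]]'
```

```text
time_s: 12.8
tcp_pos: [0.6144, -0.1286, 0.0975]
ee_rot: [[-0.01, -0.954, -0.301], [0.03, -0.301, 0.953], [-0.999, 0.0, 0.032]]
wrist_force: [-0.2, -0.0, -0.0]
gripper_width: 0.315
```

```bash
python3 -m creep '[[0,0,0,0,0],[0,0,0,0,0],[0,0,0,0,0],[0,0,0,0,0],[0,0,0,0,0],[0,0,0,0,0],[0,0,0,0,0],[0,0,0,0,0]]'
```

```text
time_s: 13.6
tcp_pos: [0.6134, -0.1289, 0.0975]
ee_rot: [[-0.012, -0.954, -0.301], [0.03, -0.301, 0.953], [-0.999, 0.003, 0.032]]
wrist_force: [-5.3, -1.3, 3.6]
gripper_width: 0.196
```

```bash
cat >> h.py <<'E'
PIV=np.array([.5450*.9525+.2092*.3046,.5450*.3046-.2092*.9525])
def tab(t0,th,tcp):
    for t in th:
        a=.3095-np.pi/2-t;X=PIV+.1*np.array([np.cos(a),np.sin(a)]);print(t,np.round((X-np.array(tcp[:2]))*1000,1),round(-(t-t0),3))
def ang(tcp):
    d=np.array(tcp[:2])-PIV;return .3095-np.pi/2-np.arctan2(d[1],d[0]),np.hypot(*d)
E
python3 - <<'E'
from h import *
s=sense();print(PIV,ang(s["tcp_pos"]),s["tcp_pos"])
tab(0,[.06*i for i in range(1,9)],s["tcp_pos"])
E
```

```text
[ 0.58283482 -0.033256  ] (np.float64(-0.00011662145599555807), np.float64(0.1004531129640939)) [ 0.61344223 -0.12893261  0.09751287]
0.06 [-5.9 -1.2] -0.06
0.12 [-11.8  -2.5] -0.12
0.18 [-17.7  -3.5] -0.18
0.24 [-23.7  -4.1] -0.24
0.3 [-29.7  -4.3] -0.3
0.36 [-35.7  -4.2] -0.36
0.42 [-41.6  -3.7] -0.42
0.48 [-47.6  -2.9] -0.48
```

```bash
python3 -m creep '[[0,-5.9,-1.2,0,-0.06],[0,-11.8,-2.5,0,-0.12],[0,-17.7,-3.5,0,-0.18],[0,-23.7,-4.1,0,-0.24],[0,-29.7,-4.3,0,-0.3],[0,-35.7,-4.2,0,-0.36],[0,-39,-4,0,-0.4],[0,-39,-4,0,-0.4]]'
python3 - <<'E'
from h import *
s=sense();print(ang(s["tcp_pos"]),s["wrist_force"],s["gripper_width"])
a=ang(s["tcp_pos"])[0]
tab(a,[a+.05*i for i in range(1,9)],s["tcp_pos"])
E
```

```text
time_s: 14.4
tcp_pos: [0.5753, -0.1335, 0.0976]
ee_rot: [[0.003, -0.996, 0.094], [0.031, 0.094, 0.995], [-0.999, -0.0, 0.032]]
wrist_force: [0.9, -4.5, -2.0]
gripper_width: 0.197
(np.float64(0.38432091371601484), np.float64(0.1004941099087975)) [ 0.91123805 -4.5153626  -2.02507446] 0.19731505366252922
0.43432091371601483 [-4.9  1. ] -0.05
0.4843209137160148 [-9.9  1.7] -0.1
0.5343209137160149 [-14.8   2.7] -0.15
0.5843209137160148 [-19.6   4. ] -0.2
0.6343209137160148 [-24.4   5.4] -0.25
0.6843209137160149 [-29.1   7.2] -0.3
0.7343209137160149 [-33.7   9.1] -0.35
0.7843209137160149 [-38.2  11.3] -0.4
```

```bash
python3 -m creep '[[0,-4.9,1,0,-0.05],[0,-9.9,1.7,0,-0.1],[0,-14.8,2.7,0,-0.15],[0,-19.6,4,0,-0.2],[0,-24.4,5.4,0,-0.25],[0,-29.1,7.2,0,-0.3],[0,-33.7,9.1,0,-0.35],[0,-38.2,11.3,0,-0.39]]'
python3 - <<'E'
from h import *
s=sense();print(ang(s["tcp_pos"]),s["wrist_force"],s["gripper_width"])
a=ang(s["tcp_pos"])[0]
tab(a,[.85,.88,.91,.94,.97,1,1.01,1.02],s["tcp_pos"])
p=capture("scene")
cv2.imwrite("pics/lv1.png",cv2.resize(p["image"][180:310,200:360],None,fx=4,fy=4,interpolation=cv2.INTER_CUBIC))
E
```

```text
time_s: 15.2
tcp_pos: [0.538, -0.123, 0.0976]
ee_rot: [[0.017, -0.885, 0.465], [0.027, 0.466, 0.885], [-1.0, -0.002, 0.031]]
wrist_force: [0.4, -6.0, -1.0]
gripper_width: 0.196
(np.float64(0.7725674509952571), np.float64(0.10034585829147318)) [ 0.38785922 -6.04077636 -0.968625  ] 0.19588822958369023
0.85 [-6.6  4. ] -0.077
0.88 [-9.2  5.6] -0.107
0.91 [-11.7   7.3] -0.137
0.94 [-14.1   9. ] -0.167
0.97 [-16.5  10.8] -0.197
1 [-18.9  12.7] -0.227
1.01 [-19.6  13.3] -0.237
1.02 [-20.4  14. ] -0.247
```

View pics/lv1.png

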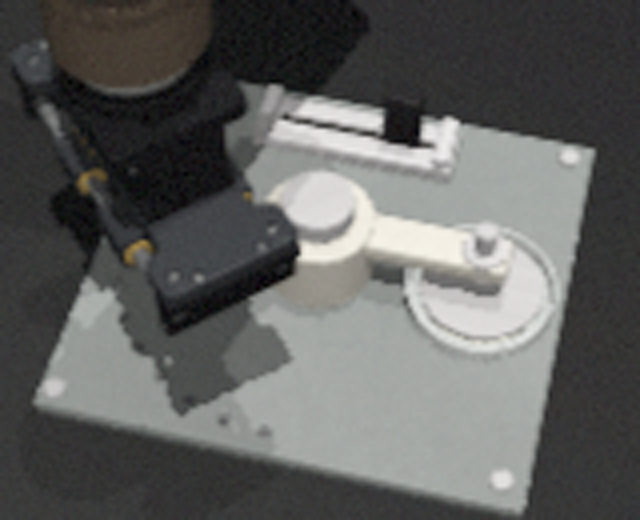

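The lever is in hand at 0.77 (fourth notch). The slide at (403,122) is near its far end, and I want to verify it is home before continuing.

Run:
```python
from h import *
pose=np.array([.5837,-.0324,.3095]);o=[]
for n,off in(("top",[0,0]),("scene",[-1.9,.2])):
    p=capture(n)
    for x in(.02,.025,.03):
        im=cv2.resize(p["image"],None,fx=8,fy=8,interpolation=cv2.INTER_NEAREST)
        fs=[(.068,((-.012,-.007),(.012,-.007),(.012,.007),(-.012,.007)))] if n=="top" else []
        pts=np.array([np.array(proj(p,P(pose,(x+a,.093,z))))+off for a,z in((-.012,.024),(.012,.024),(.012,.068),(-.012,.068))]) if n=="scene" else np.array([np.array(proj(p,P(pose,(x+a,.1+b,.068))))+off for a,b in fs[0][1]])
        im=cv2.polylines(im,[np.round(pts*8+4).astype(np.int32)],True,(0,0,255),1)
        c=(np.array(proj(p,P(pose,(.03,.1,.05))))*8).astype(int)
        cr=im[c[1]-150:c[1]+150,c[0]-130:c[0]+130]
        row=cr if x==.02 else np.hstack([row,cr])
    o.append(row)
cv2.imwrite("pics/home2.png",np.vstack(o))
```

```text
(no output)
```

View pics/home2.png

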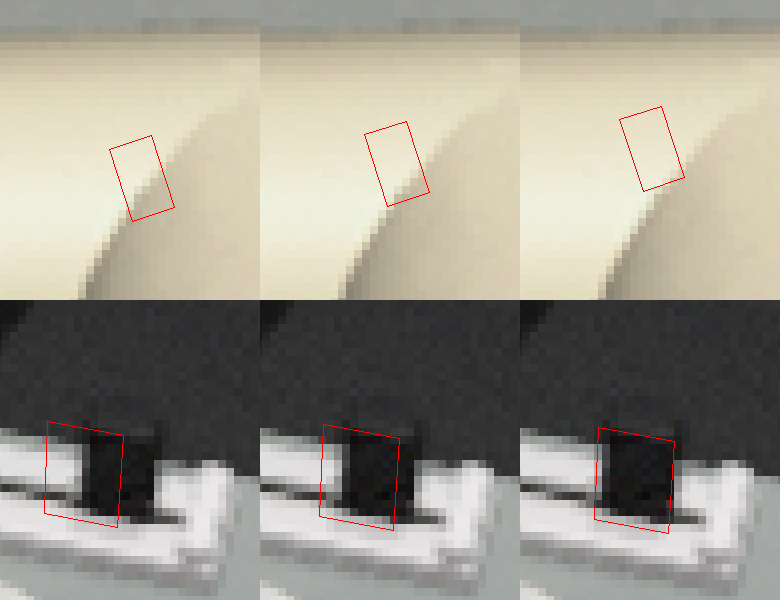

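The x = +30 mm outline fits the block, so the slide is home. On to the fifth notch.

```bash
python3 -m creep '[[0,-6.6,4,0,-0.08],[0,-9.2,5.6,0,-0.11],[0,-11.7,7.3,0,-0.14],[0,-14.1,9,0,-0.17],[0,-16.5,10.8,0,-0.2],[0,-18.9,12.7,0,-0.22],[0,-19.6,13.3,0,-0.22],[0,-19.6,13.3,0,-0.22]]'
python3 - <<'E'
from h import *
s=sense();print(ang(s["tcp_pos"]),s["wrist_force"],s["gripper_width"])
a=ang(s["tcp_pos"])[0]
tab(a,[.98,.99,1,1.01,1.02],s["tcp_pos"])
for n in("scene","top"):
    p=capture(n);u=np.array(proj(p,[*PIV,.08])).astype(int)
    cv2.imwrite(f"pics/lv2{n}.png",cv2.resize(p["image"][u[1]-65:u[1]+75,u[0]-80:u[0]+80],None,fx=4,fy=4,interpolation=cv2.INTER_CUBIC))
E
```

```text
time_s: 16.15
tcp_pos: [0.519, -0.1106, 0.0976]
ee_rot: [[0.023, -0.763, 0.646], [0.021, 0.646, 0.763], [-1.0, -0.004, 0.031]]
wrist_force: [0.6, -7.9, -2.1]
gripper_width: 0.2
(np.float64(0.9993558869120838), np.float64(0.10032620508397151)) [ 0.61174584 -7.94223771 -2.05699775] 0.19984217446287678
0.98 [ 1.7 -1. ] 0.019
0.99 [ 0.9 -0.3] 0.009
1 [0.2 0.3] -0.001
1.01 [-0.6  0.9] -0.011
1.02 [-1.4  1.6] -0.021
```

View pics/lv2scene.png

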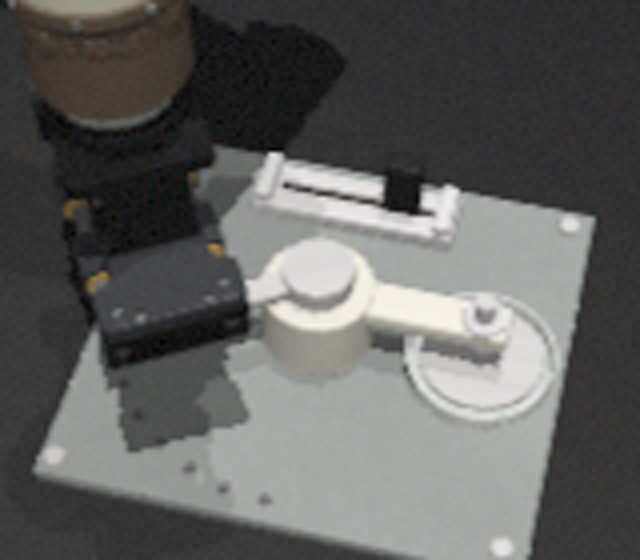

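View pics/lv2top.png

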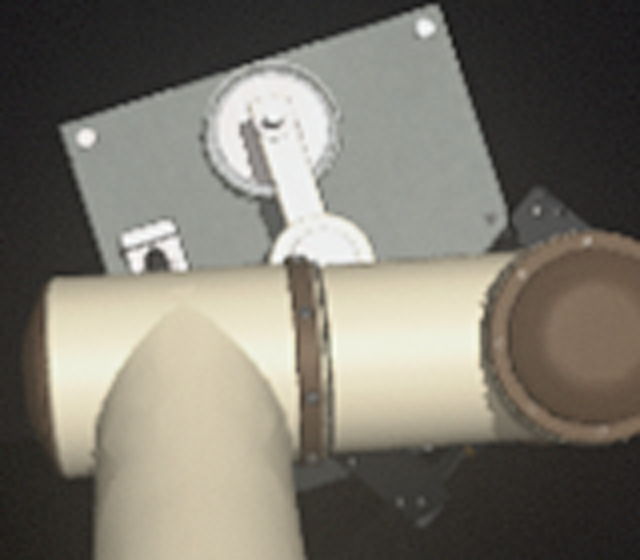

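The lever sits at 0.999 rad with 5.6 N of spring push-back, matching the stated 6 N at five clicks. The bar shows it gripped and the slide is still home. One last steadiness and bystander check, then I'll hand in.

Run:
```python
from h import *
for n in("scene","top"):
    p=capture(n)
    for t in("tube_rack","dish_stack","reagent"):print(n,t,[np.round(d["centre"],1) for d in mark_of(p,t)[:1]])
s=sense();print(s["time_s"],ang(s["tcp_pos"]),s["wrist_force"],s["gripper_width"],np.abs(s["joint_velocities"]).max())
print(finish_job())
```

```text
scene tube_rack [array([342. , 131.8])]
scene dish_stack [array([145.5, 348.7])]
scene reagent [array([208.3, 364.5])]
top tube_rack [array([111.4, 211.7])]
top dish_stack [array([429.9, 226.2])]
top reagent [array([410.2, 172.3])]
16.65 (np.float64(0.9979939984026354), np.float64(0.10034648980138171)) [ 0.6676762  -8.65584481 -2.13063968] 0.1978799149938893 0.15982399554567947
the job is handed in; nothing more can be done
None
```

I pushed the slide home first, then swung the lever to its fifth notch, and handed the job in at 16.65 s with the gripper still holding the post.

**Slide:** I gripped the block and slid it about 55 mm along press +x until it met a hard stop, where about 12 N more push moved it only 1 mm. After release, the scene image matched the block's outline at x = +30 mm, which is fully home. It was still there in the last picture.

**Lever:** I gripped the post at rest and took it along its arc. The final angle, worked out from the measured tool position, was 0.998 rad against 1.00 for the fifth notch. The highest reading at any check was 0.999, and no commanded target went beyond about 1.01, short of the sixth click at 1.10. The spring pushed back with about 5.6 N, against the 6 N stated for five clicks. The grip was about 17.2 mm on the 18 mm post and steady.

**Bystanders:** The networks placed the rack, dishes and jar mostly within 1–3 px of where they started. The largest differences were about 4–5 px in the top view: the rack and the jar, each along the image rows. I put this down to detector scatter, because the arm stayed clear of both and the scene view showed less change.

**Disagreement between cameras:** The two cameras differed by about 4.5 mm on where the press is. I used the midpoint, and the measured grips fitted it to within about 1 mm across the slide's track and along the lever's swing.

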